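# Hold the night lamp's timer dial at the third click with its key pin

### The job

Take the steel key pin (the one with the square grip) out of the clay stand and push its shaft down through the eyelet of the night lamp's spring-return timer dial, so that the tip comes out below while the dial is still at rest. With the key, turn the dial clockwise past the first two clicks to the third, without touching the dial with the gripper, and finish there still gripping the key upright in the eyelet and holding the dial against its spring. Leave everything else where it stands.

Things in the scene. Friction and masses are not known exactly. Their poses are not given: they have to be found in the camera images.
- key_center (a point): centre of the square steel grip (18 x 18 mm, 36 mm tall, sides along this point's x and y) at the top of the key, a straight 70 g steel pin, z up along it. Below the grip: a neck 8 mm thick, 12 mm long; a flange 18 mm across, 4 mm thick; then the shaft. The tip is 84 mm below this point. At first it stands upright in one well of the clay stand, flange on the stand's top
- key_tip (a point): lower end of the key's shaft, on its axis. The shaft is round, 8 mm thick, 50 mm long, tapering over its last 6 mm to 4 mm; lift the key over 50 mm to draw it out of the stand
- stand: fixed clay stand, 46 x 120 x 60 mm, origin under its middle, with two 12 mm wells, 55 mm deep, 37.5 mm either side of the middle along its y; one holds the key, the other the cuticle stick
- lamp: fixed night lamp: dark grey housing 130 (x) x 270 (y) x 45 mm, origin under its middle. On top: a round shade at y = +78 mm (92 mm across, top 98 mm above the origin), a small toggle switch (not used), and the timer dial, its upright axis at x = 0, y = -65 mm. One, two and three white dots on the housing mark the clicks
- dial_axis (a point): point on the upright axis of the timer dial, level with its top face (77 mm above the lamp's origin). The dial is a 62 mm disc 10 mm thick with a lug 34 mm wide that carries the eyelet
- eyelet (a point): centre of the mouth (top face) of the eyelet, a 13 mm hole straight down through the dial's 10 mm thick lug, 50 mm from the dial's axis; it moves with the dial. Below the lug there are 22 mm of free space down to the housing
- timer_dial (a joint): angle of the dial in rad, 0 at rest, growing as it is turned clockwise seen from above. Clicks (notches) at 0.4, 0.8 and 1.2 (the third), the humps before them at 0.2, 0.6 and 1.0; end stop at 1.30. A spring always drives it back to 0 when let go; at the eyelet it takes about 2.5 N at first and 2 to 4.5 N near the third click
- cuticle_stick: the wooden cuticle stick with a 24 mm ball head that stands in the stand's other well (not the key; origin at its lower tip, ball centre 76 mm above); bystander, leave alone
- shampoo: closed shampoo bottle, 60 mm across, 170 mm tall, origin under its base; bystander, leave alone
- soap_dish: round clay soap dish with soap, 104 mm across, 25 mm high, origin under its base; bystander, leave alone
- comb: flat plastic comb, 37 x 160 x 5 mm, origin under its middle; bystander, leave alone
- nail_clipper: steel nail clipper, 58 (y) x 13 x 14 mm, origin under its middle; bystander, leave alone
- elastic_box: closed hair elastic box, 64 x 84 x 34 mm, origin under its base; bystander, leave alone
- tumbler: tumbler, 68 mm across, 90 mm tall, origin under its base; bystander, leave alone

How it is judged:
By the outcome, as a careful person would: the job done as asked, in the order asked, and still so for the second after the job is handed in, while the arm keeps its last pose, push and grip.
It also fails if it takes over 48 s, if anything falls off the work surface, if the arm or the gripper's body presses on something with over 40 N, if the wrist force passes 120 N, or if a joint passes its speed limit or range.

### The arm

A 7-joint arm with a two-finger parallel gripper is mounted at the origin on the work surface. World frame = base frame: x ahead of the robot, y to its left, z up, the work surface at z = 0. Lengths are in m, angles in rad, forces in N, time in s.
With the tool pointing down it reaches from about 0.4 to 0.875 m from the base axis. Payload 19.3 kg.
Tool frame: the origin (TCP) lies between the finger pads; the fingertips stand bot.tcp_to_tips ahead of it and the grasp point (between the pads) is the TCP (bot.tcp_to_tips is the distance from the TCP to the fingertips, in m); z points along the fingers, y is the line along which they close (so a half turn about z gives the same grasp; the last joint's range is limited). The gripper opens to 85 mm and grips with 20 to 120 N. Pads are 22 mm wide; open, the fingers measure 114 mm over their backs; the gripper's body (76 mm by 85 mm) begins 54 mm behind the grasp point. The pads swing forward as they close: fully open they stand 13 mm farther back than shut.
Start: joints at [-1.189, 0.521, -0.036, 1.599, 0.021, 1.021, -0.113], TCP at [0.273, 0.562, 0.25] pointing down, gripper open.
Joint ranges: [-2.91, 2.91], [-0.3, 2.13], [-1.5, 1.42], [0.17, 2.43], [-1.26, 4.41], [0.16, 1.93], [-2.52, 2.52]. Speed limits (rad/s): [1.89, 1.89, 2.39, 2.39, 3.01, 3.01, 3.01].

### API

Orientations are given as [roll, pitch, yaw] about the fixed x, y, z axes, in that order (R = Rz(yaw) Ry(pitch) Rx(roll)).
In Python, from workcell import telemetry, grab_frame, bot gives the robot as it stands. The module is installed in compiled form; this text tells all that it offers.
- The arm moves only by the shell command python3 -m crank 'ROWS' [FORCE]. ROWS is text: rows parted by semicolons, each of 7 numbers parted by spaces: the finger opening in m, from 0 to 0.0854, then the shift along the tool's x, y, z in m, then the turn, a rotation vector about the tool's x, y, z in degrees. A call has exactly 8 rows; each row shifts and turns the commanded pose from where the row before left it, along the tool's axes as they then stand; what a row does not reach is not made up. A row lasts 1/12 s, in which the tool goes at most 41.7 mm and 7.16 degrees, less where a joint would pass 70% of its speed; a pose out of reach is approached as far as the arm can. A call with a gripper value outside its range is refused whole. The fingers move at their own pace and stop on an object; FORCE is the grip in N (left out, the last holds). Time passes only in rows, so rows that do not move let the fingers close, or fill a call up. It gives the time, the measured TCP pose, the force, the opening and the grip force at its end, in the units of the state.
- telemetry.observe(): the state, without advancing time (a new reading comes with each control period).
- grab_frame(name): name is "scene" or "top"; returns a dict with "pixels" (480x640x3 uint8, red, green, blue), "depth" (480x640 float32, m along the optical axis (not along the pixel's ray), 0 where there is no reading), "vertical_fov" (degrees; the focal length in pixels is half the picture's height over the tangent of half this angle, whatever the lens; pixels are square), "cx", "cy" (the principal point, pixels), "R" (3x3) and "t" (3): a world point X has camera coordinates R X + t. Camera axes: x right, y down, z forward; pixel columns grow to the right and rows downward; lengths in m; the calibration is good to about 2 mm. A picture is of the moment at which its call begins.
- bot.job_done(): hands the job in; it is judged then, once.
The state is a dict: "clock": time; "qpos": joint angles; "qd": joint speeds; "joint_efforts": joint torques, N m; "position": TCP position; "tool_rot": TCP orientation; "force": force on the tool from outside, world axes, zero at the start; "moment": the same for the moment, N m; "grip_width": finger opening in m; "finger_force": force on a finger pad.
Only numpy, scipy, OpenCV 4.12 (cv2) and the standard library are available. Lean on these libraries where they do the work, as an engineer would, in place of code of your own. Each camera call takes 0.05 s, during which the arm holds its last target. There are 200 camera calls.

## Working session

There is one attempt and no reset: what is moved stays moved. The work goes in short steps, Python scripts to look and compute and a shell command to move; the robot and the scene stay as the last step left them, time stands still between calls to the robot, and variables do not carry over. Pictures are saved under pics/ and viewed, at most 10 in all, crops included, and the job is handed in when it is done.

```bash
mkdir -p pics
cat > h.py <<'E'
import numpy as np,cv2
from workcell import telemetry, grab_frame, bot
def grab(n):
    f=grab_frame(n); d=f["depth"]; fl=240/np.tan(np.radians(f["vertical_fov"])/2)
    v,u=np.mgrid[:480,:640]
    c=np.stack([(u-f["cx"])/fl*d,(v-f["cy"])/fl*d,d],-1)
    w=(c-f["t"])@f["R"]   # R^T (c-t)
    w[d==0]=np.nan
    return f,w
def save(n,img): cv2.imwrite("pics/"+n+".png",img[...,::-1])
E
python3 - <<'E'
from h import *
for n in("scene","top"):
    f,w=grab(n); save(n+"1",f["pixels"]); np.savez(n+"1.npz",w=w,p=f["pixels"])
    print(n,f["vertical_fov"],f["cx"],f["cy"],-f["R"].T@f["t"],np.round(f["R"],3).tolist())
s=telemetry.observe();print(s,bot.tcp_to_tips)
E
```

```text
scene 56.232439329730965 317.3990975950858 239.37093080689624 [ 1.07825889 -0.08584157  0.7843618 ] [[0.26, 0.966, -0.001], [0.766, -0.207, -0.609], [-0.588, 0.158, -0.793]]
top 49.15953270842879 323.5070183662537 245.89752185480546 [0.4914147  0.05758166 1.17395864] [[-0.02, -1.0, 0.007], [-0.997, 0.019, -0.07], [0.07, -0.008, -0.997]]
{'clock': 0.1, 'qpos': array([-1.1891912 ,  0.52194201, -0.03630097,  1.59991367,  0.02119244,
        1.0211112 , -0.11275113]), 'qd': array([-1.39262424e-04, -1.86855529e-03,  3.51565283e-05, -2.75460361e-03,
        2.07129798e-04, -3.16236578e-03, -7.42986211e-05]), 'joint_efforts': array([ 2.10933256e-03, -9.28490710e+01,  1.98339298e+00, -3.70530117e+01,
        1.81324087e-02,  5.39156361e-03,  2.37860428e-05]), 'position': array([0.27279228, 0.56202772, 0.24980467]), 'tool_rot': array([-3.14060596e+00,  7.53391278e-05,  2.68979789e+00]), 'force': array([-0.3599485 ,  0.16497392,  0.33447877]), 'moment': array([ 0.01021376, -0.00061429, -0.0180035 ]), 'finger_force': 0.0, 'grip_width': 0.08550400633531158} 0.019
```

View pics/scene1.png

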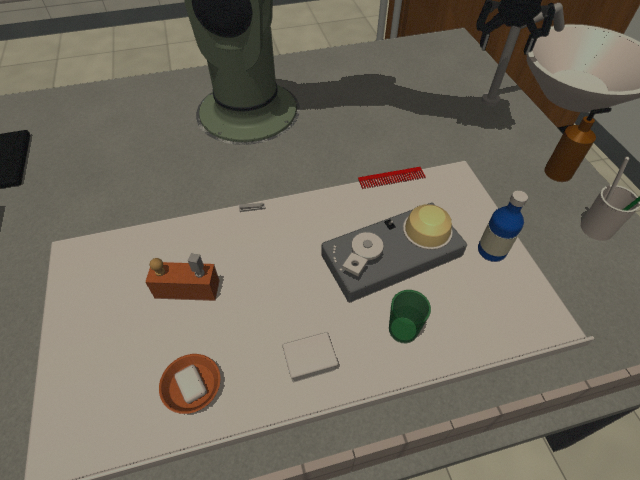

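View pics/top1.png

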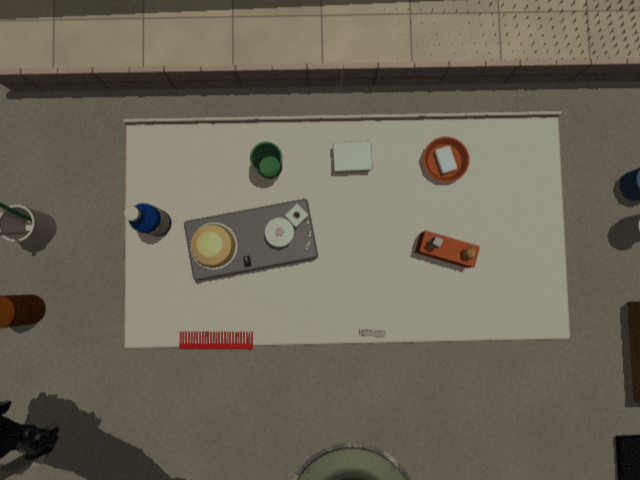

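The scene view shows the clay stand with the key's grey grip near (196,264) and the stick's ball at (156,264). The lamp's dial is at (367,246), with the eyelet at (355,264). In the top view the key is at (436,241), the stick at (470,254), the dial at (280,232) and the eyelet at (297,214).

Run:
```python
from h import *
def zoom(img,u0,u1,v0,v1,k): return cv2.resize(img[v0:v1,u0:u1],None,fx=k,fy=k,interpolation=cv2.INTER_NEAREST)
for n in("scene","top"):
    d=np.load(n+"1.npz"); w=d["w"];z=w[...,2]
    v,u=np.mgrid[:480,:640]
    box={"scene":[(185,207,245,285),(310,395,225,290),(140,222,250,305)],"top":[(420,455,225,260),(255,320,195,255),(410,485,225,275)]}[n]
    def m(b,lo,hi): return (u>=b[0])&(u<b[1])&(v>=b[2])&(v<b[3])&(z>lo)&(z<hi)
    for name,b,lo,hi in(("grip top",box[0],.104,.122),("dial top",box[1],.069,.085),("stand top",box[2],.052,.067)):
        k=m(b,lo,hi);P=w[k]
        r=cv2.minAreaRect((P[:,:2]*1000).astype(np.float32))
        print(n,name,k.sum(),P.mean(0).round(4),"z med",np.median(P[:,2]).round(4),"rect",np.round(r[0],1),np.round(r[1],1),round(r[2],1))
    k=(u>230)&(u<420)&(v>300)&(v<340) if n=="top" else (u>230)&(u<270)&(v>240)&(v<330)
    print("mat z",np.nanmedian(z[k]))
a=np.load("top1.npz")["p"];b=np.load("scene1.npz")["p"]
A=np.hstack([zoom(a,255,325,190,265,5),zoom(a,412,487,215,290,5)])
save("crop_top",A)
B=np.hstack([zoom(b,315,395,220,300,5),zoom(b,143,223,240,320,5)]);save("crop_scene",B)
```

```text
scene grip top 81 [ 0.5793 -0.179   0.113 ] z med 0.1134 rect [ 579.2 -178.4] [12.6 22.9] 16.8
scene dial top 11 [0.6277 0.1046 0.0828] z med 0.0841 rect [593.7 141.9] [ 34.8 151. ] 47.3
scene stand top 317 [ 0.583  -0.2119  0.0596] z med 0.0595 rect [ 583.3 -214.2] [ 43.6 128.2] 3.3
mat z 0.01669792507304403
top grip top 22 [ 0.5684 -0.174   0.112 ] z med 0.1118 rect [ 567.7 -174.8] [22.7 11.2] 23.8
top dial top 1 [0.5818 0.116  0.0835] z med 0.0835 rect [581.8 116. ] [0. 0.] 0.0
top stand top 65 [ 0.5533 -0.1903  0.0591] z med 0.0603 rect [ 543.7 -200.6] [124.1  41.8] 51.0
mat z 0.016070236065393796
```

View pics/crop_top.png

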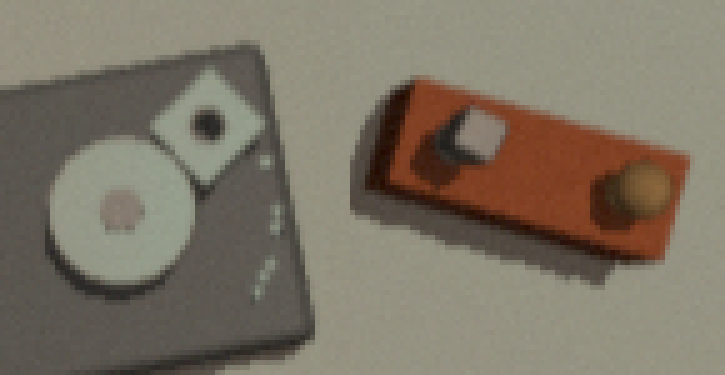

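View pics/crop_scene.png

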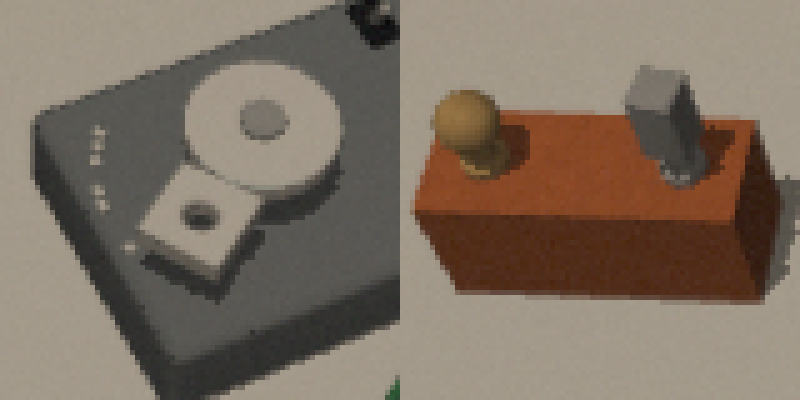

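The crops show the round dial with its square lug and dark hole, pointing away from the robot (up in the top view) toward the one-dot mark. The key's grip leans slightly in perspective. The measured mat height of 16 mm is suspicious, so I'll check the raw depth before using it.

Run:
```python
from h import *
for n,pts in (("top",dict(mat=[(340,200),(340,310),(150,280),(550,320),(500,140),(400,200),(330,130)],table=[(300,400),(500,400),(590,250),(100,100)],housing=[(265,265),(300,255),(265,212)],dial=[(270,225),(290,240),(272,240)],lug=[(290,214),(297,206),(303,214)],stand=[(425,245),(450,250),(460,262)],grip=[(437,241),(438,242),(436,240)],box=[(352,156)],tum=[(266,150)])),
 ("scene",dict(mat=[(270,300),(100,330),(500,330),(450,350),(270,230),(300,320)],table=[(300,150),(450,130),(100,150)],housing=[(340,278),(400,270)],dial=[(355,243),(375,252)],lug=[(346,264),(360,258),(357,271)],stand=[(175,272),(180,275)],grip=[(195,256),(196,257)]))):
    f,_=grab(n); w=_
    for k,L in pts.items():
        print(n,k,[ (w[v-1:v+2,u-1:u+2].reshape(-1,3)*1000).mean(0).round().astype(int).tolist() for u,v in L])
```

```text
top mat [[675, 9, 16], [431, 15, 17], [-9223372036854775808, -9223372036854775808, -9223372036854775808], [-9223372036854775808, -9223372036854775808, -9223372036854775808], [804, -354, 16], [672, -124, 17], [834, 28, 16]]
top table [[235, 106, -1], [226, -334, 0], [553, -552, 0], [918, 551, -1]]
top housing [[532, 173, 59], [551, 99, 62], [645, 172, 61]]
top dial [[613, 158, 93], [581, 118, 88], [582, 155, 92]]
top lug [[635, 117, 92], [652, 102, 90], [635, 90, 92]]
top stand [[566, -165, 75], [555, -217, 75], [529, -238, 72]]
top grip [[570, -179, 127], [568, -181, 127], [572, -177, 128]]
top box [[765, -18, 49]]
top tum [[780, 168, 58]]
scene mat [[629, -62, 17], [609, -381, 17], [804, 340, 17], [815, 233, 16], [457, -27, 17], [686, -15, 17]]
scene table [[202, 102, 0], [231, 513, 1], [66, -400, 0]]
scene housing [[639, 77, 54], [655, 192, 61]]
scene dial [[593, 119, 94], [624, 149, 94]]
scene lug [[635, 88, 93], [630, 117, 94], [656, 102, 94]]
scene stand [[558, -224, 76], [567, -216, 77]]
scene grip [[571, -177, 128], [574, -175, 129]]<stdin>:6: RuntimeWarning: invalid value encountered in cast
```

The mat is really 16 mm thick: the dial top at 93, stand top at 76 and grip top at 128 mm all fit. Next is a precise fit.

```bash
cat >> h.py <<'E'
def ray(f,u,v,z):
    fl=240/np.tan(np.radians(f["vertical_fov"])/2)
    c=f["R"].T@np.array([(u-f["cx"])/fl,(v-f["cy"])/fl,1]); o=-f["R"].T@f["t"]
    return o+c*(z-o[2])/c[2]
E
python3 - <<'E'
from h import *
v,u=np.mgrid[:480,:640]
for n,gb,db,sb,hb in(("top",(425,450,228,255),(255,320,195,260),(405,490,225,275),(291,303,208,221)),("scene",(183,210,245,280),(318,395,225,285),(140,225,250,310),(347,363,257,270))):
    fs=[];G=[];D=[];S=[]
    for i in range(3):
        f,w=grab(n);z=w[...,2]; inb=lambda b:(u>=b[0])&(u<b[1])&(v>=b[2])&(v<b[3])
        G.append(w[inb(gb)&(z>.123)&(z<.134)]);D.append(w[inb(db)&(z>.083)&(z<.099)]);S.append(w[inb(sb)&(z>.070)&(z<.082)])
        fs.append(f["pixels"].astype(float))
    g=np.mean(fs,0).mean(2)
    for nm,P in(("grip",np.vstack(G)),("stand",np.vstack(S))):
        r=cv2.minAreaRect((P[:,:2]*1000).astype(np.float32)); print(n,nm,len(P),(P.mean(0)*1000).round(1),np.round(r[0],1),np.round(r[1],1),round(r[2],1))
    D=np.vstack(D)[:,:2]*1000
    print(n,"dial pts",len(D))
    # hole: darkness centroid
    sub=g[hb[2]:hb[3],hb[0]:hb[1]]; wt=np.clip(np.percentile(sub,75)-15-sub,0,60)
    vv,uu=np.mgrid[hb[2]:hb[3],hb[0]:hb[1]]
    # restrict to central blob
    lab,cc=cv2.connectedComponents((wt>20).astype(np.uint8)); 
    best=max(range(1,lab),key=lambda i:(cc==i).sum()); wt=wt*(cc==best)
    hu,hv=(wt*uu).sum()/wt.sum(),(wt*vv).sum()/wt.sum()
    print(n,"hole px",hu,hv,(wt>0).sum(),"world",(ray(f,hu,hv,.093)*1000).round(1),sub.round().astype(int)[::2,::2].tolist())
    # dial disc: bright pixel mask on dial at z .093 via color, excluding the lug
    db2=db; m=np.zeros(g.shape,np.uint8); m[db[2]:db[3],db[0]:db[1]]=(g[db[2]:db[3],db[0]:db[1]]>115)
    cs,_=cv2.findContours(m,cv2.RETR_EXTERNAL,cv2.CHAIN_APPROX_NONE)
    for c in sorted(cs,key=cv2.contourArea)[-2:]:
        W=np.array([ray(f,a,b,.093)[:2]*1000 for a,b in c[:,0]])
        print("  contour",cv2.contourArea(c),"minrect",[np.round(x,1) for x in cv2.minAreaRect(W.astype(np.float32))],"circle",[np.round(x,1) for x in cv2.minEnclosingCircle(W.astype(np.float32))])
E
```

```text
top grip 251 [ 570.4 -179.7  127.4] [ 570.4 -179.8] [18.7 17.8] 61.5
top stand 3090 [ 558.6 -214.4   75.9] [ 559.3 -216.3] [121.6  46.9] 72.6
top dial pts 2873
top hole px 296.2328100561895 214.55256907837574 37 world [633.7 103.8  93. ] [[110, 146, 148, 148, 146, 134], [143, 147, 146, 145, 149, 146], [148, 136, 84, 73, 132, 147], [147, 97, 41, 42, 83, 146], [145, 113, 70, 43, 91, 149], [146, 143, 125, 112, 141, 146], [147, 147, 147, 148, 147, 142]]
  contour 727.0 minrect [array([608.4, 123.5]), array([133. , 133.2]), np.float64(88.9)] circle [array([608.5, 123.5]), np.float64(94.1)]
  contour 871.0 minrect [array([612.4, 127.2]), array([58.8, 96.6]), np.float64(43.7)] circle [array([612.5, 125.8]), np.float64(49.4)]
scene grip 298 [ 574.9 -179.7  127.9] [ 573.7 -180.2] [18.5 19.9] 58.6
scene stand 3631 [ 567.3 -214.8   76.5] [ 562.1 -215.8] [121.5  49.3] 72.3
scene dial pts 3105
scene hole px 354.54924505654174 262.96582222502997 35 world [637.2 103.9  93. ] [[95, 150, 151, 152, 151, 151, 153, 150], [151, 151, 152, 145, 147, 149, 152, 151], [151, 151, 127, 76, 90, 104, 151, 151], [150, 151, 104, 64, 48, 83, 142, 152], [151, 152, 150, 80, 66, 99, 150, 150], [146, 151, 151, 150, 151, 152, 151, 150], [90, 105, 146, 151, 152, 151, 151, 101]]
  contour 772.0 minrect [array([610.3,  92. ]), array([ 99.5, 137.5]), np.float64(74.9)] circle [array([610.3,  92. ]), np.float64(84.8)]
  contour 873.5 minrect [array([612.1, 124.5]), array([59.7, 98.6]), np.float64(33.1)] circle [array([614.9, 126.5]), np.float64(49.6)]
```

```bash
cat >> h.py <<'E'
from scipy.spatial.transform import Rotation as Ro
from scipy.linalg import logm,expm
def pose(p,rpy):
    T=np.eye(4);T[:3,:3]=Ro.from_euler("xyz",rpy).as_matrix();T[:3,3]=p;return T
def step(p,clos,N,T0=None):
    """constant row taking the tool to p, closing axis at world angle clos (deg), tool down, in N rows"""
    s=telemetry.observe()
    T0=pose(s["position"],s["tool_rot"]) if T0 is None else T0
    best=None
    for c in(clos,clos+180):
        T1=pose(p,[np.pi,0,np.radians(c+90)])
        D=np.linalg.inv(T0)@T1
        if best is None or np.trace(D)>np.trace(best[0]): best=(D,T1)
    M=np.real(expm(np.real(logm(best[0]))/N))
    print("row x%d: shift mm"%N,(M[:3,3]*1000).round(2),"turn deg",Ro.from_matrix(M[:3,:3]).as_rotvec(degrees=True).round(2))
    return best[1]
E
python3 - <<'E'
from h import *
v,u=np.mgrid[:480,:640]
P=[]
for i in range(3):
    f,w=grab("scene");z=w[...,2]
    P.append(w[(u>183)&(u<212)&(v>245)&(v<285)&(z>.096)&(z<.124)])
P=np.vstack(P)[:,:2]*1000
# best square orientation: side-face points lie on 2 perpendicular lines
best=[]
for a in np.arange(0,90,1.):
    c,s=np.cos(np.radians(a)),np.sin(np.radians(a)); q=P@np.array([[c,-s],[s,c]])
    e=np.minimum(abs(q[:,0]-np.percentile(q[:,0],95)),abs(q[:,1]-np.percentile(q[:,1],4)))
    e2=np.minimum(abs(q[:,0]-np.percentile(q[:,0],95)),abs(q[:,1]-np.percentile(q[:,1],96)))
    best.append((min(e.mean(),e2.mean()),a))
print(len(P),sorted(best)[:6])
# dial circle: contour of dial top, both cams, circle fit to points farther than 45mm from hole
for n,db,hole in(("top",(255,318,197,258),(633.7,103.8)),("scene",(322,395,225,285),(637.2,103.9))):
    f,w=grab(n);z=w[...,2]
    m=((u>=db[0])&(u<db[1])&(v>=db[2])&(v<db[3])&(z>.083)&(z<.1)).astype(np.uint8)
    cs,_=cv2.findContours(m,cv2.RETR_EXTERNAL,cv2.CHAIN_APPROX_NONE);c=max(cs,key=cv2.contourArea)
    W=np.array([ray(f,a,b,.093)[:2]*1000 for a,b in c[:,0]])
    W=W[np.hypot(*(W-hole).T)>40]
    A=np.c_[2*W,np.ones(len(W))];x=np.linalg.lstsq(A,(W**2).sum(1),rcond=None)[0]
    d=np.array(hole)-x[:2]
    print(n,"axis",x[:2].round(1),"r",np.sqrt(x[2]+x[:2]@x[:2]).round(1),"dist",np.hypot(*d).round(1),"ang",np.degrees(np.arctan2(d[1],d[0])).round(1))
step([.572,-.18,.22],-20,24)
E
```

```text
370 [(np.float64(0.8616280281705427), np.float64(63.0)), (np.float64(0.885065036798577), np.float64(64.0)), (np.float64(0.8872079016354636), np.float64(62.0)), (np.float64(0.9140568764191199), np.float64(61.0)), (np.float64(0.9477520587239564), np.float64(65.0)), (np.float64(0.9491901427338274), np.float64(57.0))]
top axis [599.3 139.7] r 30.0 dist 49.7 ang -46.3
scene axis [603.6 140.1] r 30.9 dist 49.4 ang -47.1
row x24: shift mm [-36.51  -1.18   1.26] turn deg [-0.   0.   3.5]
```

Grip sides lie at about 62° (mod 90), so the closing axis goes at -28°. The dial axis-to-eyelet distance measures 49.5 mm against 50 given.

```bash
R='0.06 -0.0365 -0.0012 0.0013 0 0 3.5'; 
python3 -m crank '0.06 -0.0365 -0.0012 0.0013 0 0 3.5;0.06 -0.0365 -0.0012 0.0013 0 0 3.5;0.06 -0.0365 -0.0012 0.0013 0 0 3.5;0.06 -0.0365 -0.0012 0.0013 0 0 3.5;0.06 -0.0365 -0.0012 0.0013 0 0 3.5;0.06 -0.0365 -0.0012 0.0013 0 0 3.5;0.06 -0.0365 -0.0012 0.0013 0 0 3.5;0.06 -0.0365 -0.0012 0.0013 0 0 3.5' 100
python3 -m crank '0.06 -0.0365 -0.0012 0.0013 0 0 3.5;0.06 -0.0365 -0.0012 0.0013 0 0 3.5;0.06 -0.0365 -0.0012 0.0013 0 0 3.5;0.06 -0.0365 -0.0012 0.0013 0 0 3.5;0.06 -0.0365 -0.0012 0.0013 0 0 3.5;0.06 -0.0365 -0.0012 0.0013 0 0 3.5;0.06 -0.0365 -0.0012 0.0013 0 0 3.5;0.06 -0.0365 -0.0012 0.0013 0 0 3.5'
python3 - <<'E'
from h import *
step([.572,-.18,.20],-28,8)
E
```

```text
clock: 1.42
position: [0.4956, 0.3749, 0.2399]
tool_rot: [3.141, 0.0, 2.198]
force: [0.2, 0.0, 0.1]
grip_width: 0.0601
finger_force: 0.0
clock: 2.08
position: [0.6032, 0.1063, 0.2295]
tool_rot: [3.141, -0.0, 1.709]
force: [0.9, -0.0, -0.2]
grip_width: 0.0602
finger_force: 0.0
row x8: shift mm [-36.57   1.     3.69] turn deg [ 0.   -0.    4.49]
```

```bash
python3 -m crank '0.06 -0.0366 0.001 0.0037 0 0 4.5;0.06 -0.0366 0.001 0.0037 0 0 4.5;0.06 -0.0366 0.001 0.0037 0 0 4.5;0.06 -0.0366 0.001 0.0037 0 0 4.5;0.06 -0.0366 0.001 0.0037 0 0 4.5;0.06 -0.0366 0.001 0.0037 0 0 4.5;0.06 -0.0366 0.001 0.0037 0 0 4.5;0.06 -0.0366 0.001 0.0037 0 0 4.5' 100
python3 - <<'E'
from h import *
for i in range(3): f,w=grab("top")   # lets the arm settle
save("over",cv2.resize(np.hstack([f["pixels"][190:310,380:520]]),None,fx=4,fy=4,interpolation=cv2.INTER_CUBIC))
s=telemetry.observe();print(s["position"],s["tool_rot"],s["qpos"].round(2))
step([.572,-.18,.112],-28,8)
E
```

```text
clock: 2.75
position: [0.5719, -0.1803, 0.1998]
tool_rot: [3.141, -0.0, 1.08]
force: [0.4, -0.8, -0.4]
grip_width: 0.0598
finger_force: 0.0
[ 0.57098748 -0.18150626  0.199901  ] [-3.14159216e+00  1.10231601e-03  1.07901658e+00] [-0.09  0.58  0.44  1.74 -0.3   0.89 -0.02]
row x8: shift mm [ 0.23  0.02 10.99] turn deg [-0.    0.01 -0.02]
```

```bash
python3 -m crank '0.06 0.0002 0 0.011 0 0 0;0.06 0.0002 0 0.011 0 0 0;0.06 0.0002 0 0.011 0 0 0;0.06 0.0002 0 0.011 0 0 0;0.06 0.0002 0 0.011 0 0 0;0.06 0.0002 0 0.011 0 0 0;0.06 0.0002 0 0.011 0 0 0;0.06 0.0002 0 0.011 0 0 0' 100
python3 -m crank '0.04 0 0 0 0 0 0;0.03 0 0 0 0 0 0;0.026 0 0 0 0 0 0;0.022 0 0 0 0 0 0;0.018 0 0 0 0 0 0;0.014 0 0 0 0 0 0;0.01 0 0 0 0 0 0;0.01 0 0 0 0 0 0' 100
python3 -c "
from h import *
f,w=grab('scene');save('grasp',cv2.resize(f['pixels'][180:330,110:260],None,fx=4,fy=4,interpolation=cv2.INTER_CUBIC))
s=telemetry.observe();print(s['position'],s['tool_rot'],s['moment'])"
```

```text
clock: 3.57
position: [0.5729, -0.1771, 0.1107]
tool_rot: [-3.141, 0.0, 1.084]
force: [0.2, -0.4, -0.5]
grip_width: 0.0598
finger_force: 0.0
clock: 4.23
position: [0.5733, -0.1773, 0.1127]
tool_rot: [3.141, -0.0, 1.084]
force: [-0.9, -0.6, 6.4]
grip_width: 0.016
finger_force: 97.3
[ 0.57330777 -0.17737291  0.11269972] [ 3.14051660e+00 -3.78551333e-04  1.08398978e+00] [0.10064591 0.27013757 0.03642359]
```

View pics/grasp.png

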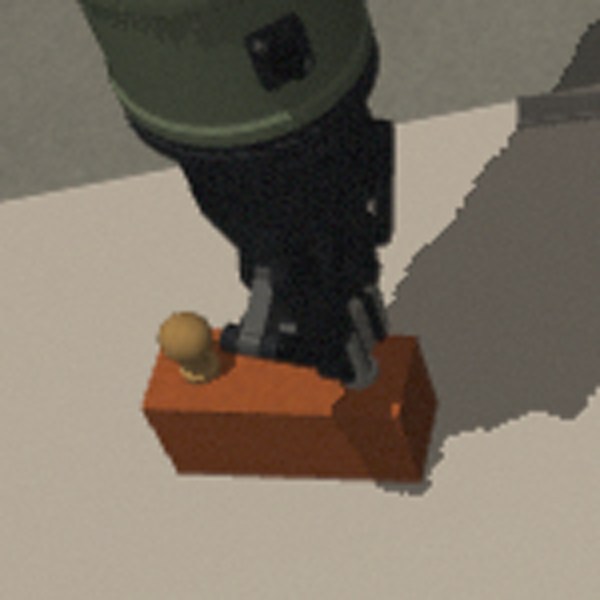

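The pads close on the square grip over the stand (key near pixel (355,370) in the crop), the stick is untouched, and the grip reads 97 N. Now I lift straight up.

```bash
python3 -m crank '0.01 0 0 -0.004 0 0 0;0.01 0 0 -0.008 0 0 0;0.01 0 0 -0.012 0 0 0;0.01 0 0 -0.016 0 0 0;0.01 0 0 -0.018 0 0 0;0.01 0 0 -0.018 0 0 0;0.01 0 0 -0.016 0 0 0;0.01 0 0 -0.008 0 0 0' 100
python3 - <<'E'
from h import *
f,w=grab("scene")
a=f["pixels"]
f2,w2=grab("top");b=f2["pixels"]
save("lift",np.hstack([cv2.resize(a[140:310,110:260],None,fx=3.5,fy=3.5,interpolation=cv2.INTER_CUBIC)]))
np.savez("lift.npz",w=w,a=a,w2=w2,b=b)
s=telemetry.observe();print(s["position"],s["tool_rot"],s["force"])
print("eyelet line; carry to x .6355 y .104 z .205"); step([.6355-.0,.104,.205],-28,16)
E
```

```text
clock: 4.95
position: [0.5736, -0.1775, 0.2149]
tool_rot: [3.139, -0.001, 1.084]
force: [-0.5, -0.2, -0.5]
grip_width: 0.0164
finger_force: 97.5
[ 0.57356948 -0.17739683  0.21372574] [ 3.13902028e+00 -9.28593160e-04  1.08408775e+00] [-0.06956604 -0.70073683 -0.22301962]
eyelet line; carry to x .6355 y .104 z .205
row x16: shift mm [17.35 -4.82  0.55] turn deg [ 0.01 -0.    0.01]
```

View pics/lift.png

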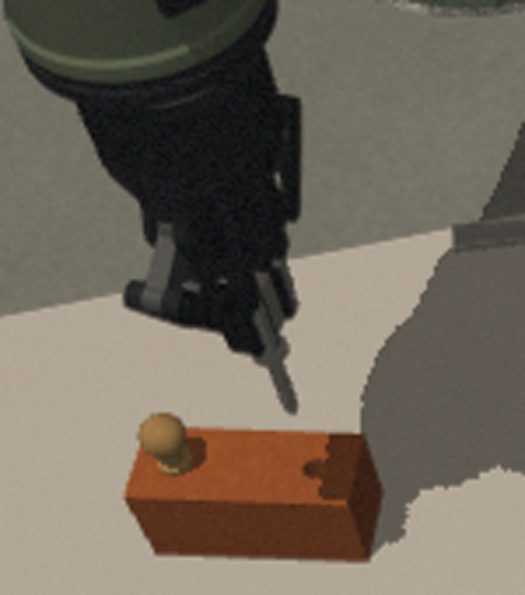

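The key is drawn clear: its tip is near (292,410) in the crop, which is full-image pixel (193,257), above the empty well. I carry it to above the eyelet.

```bash
python3 -m crank '0.01 0.008 -0.0022 0 0 0 0;0.01 0.016 -0.0044 0 0 0 0;0.01 0.02 -0.0056 0.001 0 0 0;0.01 0.02 -0.0056 0.001 0 0 0;0.01 0.02 -0.0056 0.001 0 0 0;0.01 0.02 -0.0056 0.001 0 0 0;0.01 0.02 -0.0056 0.001 0 0 0;0.01 0.02 -0.0056 0.001 0 0 0' 100
python3 -m crank '0.01 0.02 -0.0056 0.001 0 0 0;0.01 0.02 -0.0056 0.001 0 0 0;0.01 0.02 -0.0056 0.001 0 0 0;0.01 0.02 -0.0056 0.001 0 0 0;0.01 0.02 -0.0056 0 0 0 0;0.01 0.017 -0.005 0 0 0 0;0.01 0.009 -0.003 0 0 0 0;0.01 0.005 -0.001 0 0 0 0' 100
python3 - <<'E'
from h import *
for i in range(3): f,w=grab("scene")
f2,w2=grab("top")
a,b=f["pixels"],f2["pixels"]
A=cv2.resize(a[190:290,310:400],None,fx=5,fy=5,interpolation=cv2.INTER_CUBIC);B=cv2.resize(b[180:280,250:320],None,fx=5,fy=5,interpolation=cv2.INTER_CUBIC)
save("hover",np.hstack([A,B]))
s=telemetry.observe();print(s["position"],s["tool_rot"])
l=np.load("lift.npz");print("lift tip ray z.127:",ray(f,193.4,257.1,.127))
def proj(f,X):
    c=f["R"]@X+f["t"];fl=240/np.tan(np.radians(f["vertical_fov"])/2);return (c[:2]/c[2]*fl+[f["cx"],f["cy"]]).round(1)
p=s["position"]
for dz in(.0867,.05,.03):print(dz,proj(f,p-[0,0,dz]),proj(f2,p-[0,0,dz]))
step([.6355,.104,.205],-28,8)
E
```

```text
clock: 5.72
position: [0.6044, -0.0293, 0.2047]
tool_rot: [-3.14, 0.001, 1.084]
force: [0.2, -0.9, -0.2]
grip_width: 0.0163
finger_force: 97.5
clock: 6.38
position: [0.6328, 0.1039, 0.2008]
tool_rot: [-3.14, 0.001, 1.086]
force: [0.1, 0.3, -1.8]
grip_width: 0.0168
finger_force: 97.5
[0.63317534 0.10075082 0.20172761] [3.14155484e+00 7.82310673e-04 1.08295704e+00]
lift tip ray z.127: [ 0.57133142 -0.18016497  0.127     ]
0.0867 [353.  254.8] [297.3 213.4]
0.05 [354.3 242.7] [296.5 210.9]
0.03 [355.  235.7] [296.  209.5]
row x8: shift mm [ 0.49  0.07 -0.41] turn deg [0.   0.01 0.01]
```

View pics/hover.png

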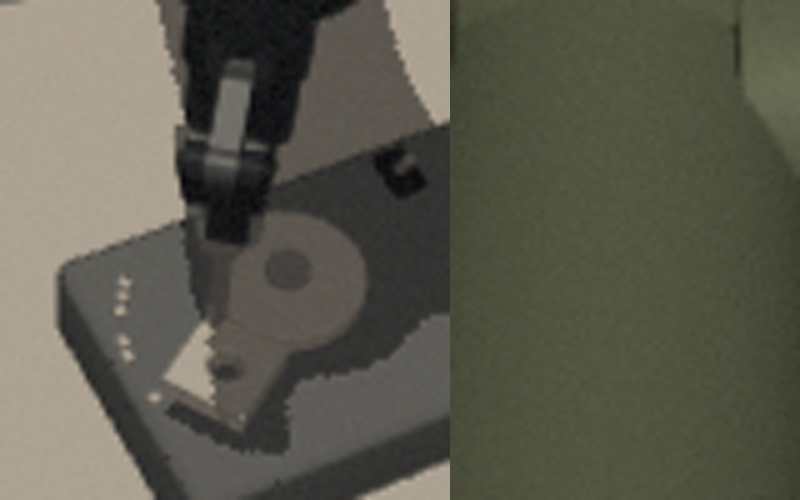

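The right (top) view is blocked by the arm. In the left view the shaft hangs from about (225,245) to (215,322), beside the hole at (225,370). I'll measure the shaft with depth in the same camera as the eyelet.

Run:
```python
from h import *
v,u=np.mgrid[:480,:640]
P=[];hp=[]
for i in range(4):
    f,w=grab("scene");z=w[...,2]
    m=(u>335)&(u<375)&(v>225)&(v<275)&(z>.105)&(z<.160)&(abs(w[...,0]-.635)<.03)&(abs(w[...,1]-.10)<.03)
    P.append(np.c_[w[m],u[m],v[m]]); hp.append(f["pixels"].astype(float))
P=np.vstack(P); s=telemetry.observe();print("tcp",s["position"])
g=np.mean(hp,0)
for lo in np.arange(.108,.16,.006):
    q=P[(P[:,2]>=lo)&(P[:,2]<lo+.006)]
    if len(q):print(lo.round(3),len(q),(q[:,:3].mean(0)*1000).round(1),"u",q[:,3].min(),q[:,3].mean().round(1),q[:,3].max(),"v",q[:,4].min(),q[:,4].max())
gg=g.mean(2)
print(gg[255:272,345:366].round().astype(int))
im=np.clip((g[230:280,330:380]-40)*2.2,0,255).astype(np.uint8)
save("hover2",cv2.resize(im,None,fx=11,fy=11,interpolation=cv2.INTER_CUBIC))
```

```text
tcp [0.63333384 0.10107958 0.20203496]
0.114 7 [633.6  97.8 116. ] u 351.0 351.6 352.0 v 255.0 255.0
0.12 29 [634.8  97.  123.3] u 350.0 351.6 354.0 v 252.0 254.0
0.126 42 [635.   97.4 129.6] u 350.0 352.0 354.0 v 250.0 253.0
0.132 37 [634.3  96.5 135.2] u 350.0 351.6 354.0 v 247.0 251.0
0.138 31 [635.5  97.4 141.3] u 351.0 352.5 354.0 v 246.0 249.0
0.144 32 [635.2  96.8 147.1] u 351.0 352.3 354.0 v 244.0 247.0
0.15 42 [634.8  97.3 153.1] u 351.0 352.8 355.0 v 242.0 245.0
0.156 13 [635.5  97.  157.7] u 351.0 352.8 354.0 v 242.0 243.0
[[ 92  91  92  94 121 154  88  75  86  85  85  86  86  82  84  88  85  86
   87  85  86]
 [ 91  92  93 108 159 159 154  85  85  86  86  86  86  86  85  84  87  86
   88  87  86]
 [ 91  92 101 146 158 158 147  86  86  86  86  86  86  86  85  86  84  85
   81  83  86]
 [ 91  97 123 159 159 155  86  86  86  87  86  86  86  86  87  86  86  85
   86  84  82]
 [ 94 119 159 160 159 154  99  86  88  90  91  88  88  85  87  86  87  86
   86  86  85]
 [104 146 160 160 159 158 152  92  86  86  86  87  88  87  86  87  86  86
   85  84  86]
 [134 160 160 159 159 157 
[... 253 characters left out ...]
9 159 159 157 133  60  51  52  50  52  58  71  83  86  86  87
   86  79  71]
 [158 160 159 159 160 160 151  76  60  56  57  58  64  80  85  86  86  85
   83  74  63]
 [153 157 159 160 159 156 127  85  87  81  78  82  87  86  85  85  85  83
   76  68  55]
 [102 139 154 158 159 160 153  86  85  86  86  87  86  86  86  85  85  80
   69  58  50]
 [ 94  83 102 139 154 157 154  86  86  86  85  85  86  85  86  86  83  74
   64  52  50]
 [ 92  94  94  95 113 140 149  85  86  86  85  85  86  85  87  85  78  70
   55  51  52]
 [ 62  81  91  93  95  97 107  84  85  85  86  86  86  85  85  80  71  60
   51  48  56]
 [ 49  52  60  82  90  93  93  77  80  83  86  86  85  85  84  74  62  50
   50  50  50]]
```

View pics/hover2.png

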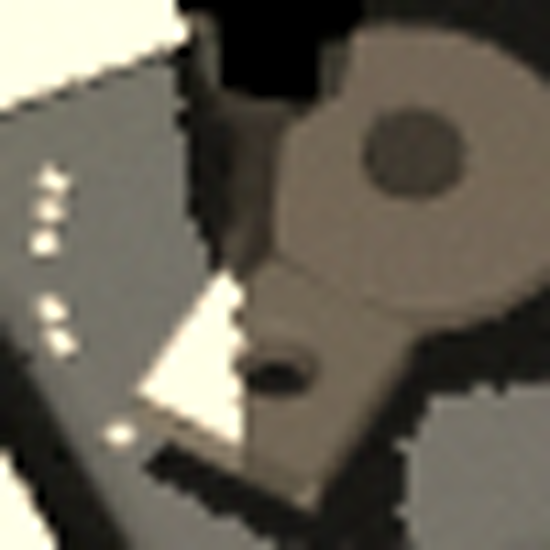

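The enhanced crop shows the shaft down to about (240,260) and the hole mouth centred near (276,369), full-image pixel (355.1,263.6). In this camera the shaft sits about 3 mm to -y of the TCP, so the TCP target is about (0.6385, 0.107). I move there with the tip just above the lug.

Run:
```python
from h import *
step([.6383,.1068,.185],-28,8)
```

```text
row x8: shift mm [0.92 0.21 2.13] turn deg [0.   0.   0.01]
```

```bash
python3 -m crank '0.01 0.0009 0.0002 0.0021 0 0 0;0.01 0.0009 0.0002 0.0021 0 0 0;0.01 0.0009 0.0002 0.0021 0 0 0;0.01 0.0009 0.0002 0.0021 0 0 0;0.01 0.0009 0.0002 0.0021 0 0 0;0.01 0.0009 0.0002 0.0021 0 0 0;0.01 0.0009 0.0002 0.0021 0 0 0;0.01 0.0009 0.0002 0.0021 0 0 0' 100
python3 - <<'E'
from h import *
v,u=np.mgrid[:480,:640]
P=[];hp=[]
for i in range(6):
    f,w=grab("scene");z=w[...,2]
    m=(u>335)&(u<375)&(v>225)&(v<275)&(z>.098)&(z<.145)&(abs(w[...,0]-.638)<.025)&(abs(w[...,1]-.10)<.025)
    if i>1: P.append(np.c_[w[m],u[m],v[m]]); hp.append(f["pixels"].astype(float))
P=np.vstack(P); s=telemetry.observe();print("tcp",s["position"],s["force"])
g=np.mean(hp,0)
for lo in np.arange(.098,.145,.006):
    q=P[(P[:,2]>=lo)&(P[:,2]<lo+.006)]
    if len(q):print(lo.round(3),len(q),(q[:,:3].mean(0)*1000).round(1),"u",q[:,3].min(),q[:,3].mean().round(1),q[:,3].max(),"v",q[:,4].min(),q[:,4].max())
print(g.mean(2)[252:269,347:364].round().astype(int))
print("eyelet ray",ray(f,355.1,263.6,.0935))
im=np.clip((g[230:280,330:380]-40)*2.2,0,255).astype(np.uint8)
save("hover3",cv2.resize(im,None,fx=11,fy=11,interpolation=cv2.INTER_CUBIC))
E
```

```text
clock: 7.45
position: [0.6382, 0.1076, 0.1848]
tool_rot: [-3.142, 0.0, 1.084]
force: [0.2, -0.0, -1.6]
grip_width: 0.0169
finger_force: 97.5
tcp [0.63819226 0.10751566 0.18523094] [ 0.02022507 -0.65744932 -0.71052935]
0.098 7 [639.6 103.8 103.3] u 354.0 355.3 356.0 v 260.0 261.0
0.104 26 [639.6 103.7 107.5] u 354.0 355.3 357.0 v 258.0 261.0
0.11 36 [639.5 104.  113.3] u 354.0 355.7 358.0 v 256.0 259.0
0.116 33 [639.3 103.8 118.7] u 354.0 355.8 358.0 v 254.0 257.0
0.122 33 [640.1 104.5 124.7] u 354.0 356.5 358.0 v 253.0 255.0
0.128 36 [639.9 103.7 130.9] u 355.0 356.3 358.0 v 251.0 254.0
0.134 30 [639.8 103.6 137.2] u 355.0 356.5 359.0 v 249.0 251.0
0.14 11 [640.8 104.4 141.3] u 356.0 357.2 358.0 v 249.0 250.0
[[ 92  92  92  92  88  84  84  66  59  64  63  64  82  87  86  86  87]
 [ 91  91  93 102 140 158 131  67  60  62  63  64  87  87  87  87  86]
 [ 91  92  98 134 161 160 154  72  61  64  63  67  86  87  88  86  86]
 [ 92  95 122 160 160 159 154  78  61  63  63  66  85  88  86  86  87]
 [ 92 108 160 159 161 160 154  77  61  62  61  66  86  85  86  87  89]
 [100 147 160 160 160 159 
[... 172 characters left out ...]
6  86  86  86]
 [160 159 160 160 156 141 126  92  72  64  68  87  86  87  86  87  86]
 [160 160 160 158 134 103  80  66  68  66  74  85  86  87  86  86  86]
 [159 160 160 156 108  78  88  88  73  76  75  76  83  86  87  86  88]
 [159 160 160 156 110  72  68  51  51  59  71  71  82  87  86  87  87]
 [161 160 160 157 134  79  52  51  51  53  58  71  83  87  87  87  85]
 [160 161 159 160 158 134  86  73  55  58  65  80  87  86  86  86  84]
 [160 161 160 160 161 160 160 145  80  83  87  85  86  87  86  84  77]
 [154 158 161 160 160 160 161 155  86  86  87  86  86  86  86  80  69]
 [104 142 155 158 160 160 160 154  87  87  86  86  86  86  85  74  63]]
eyelet ray [0.63911212 0.10430629 0.0935    ]
```

View pics/hover3.png

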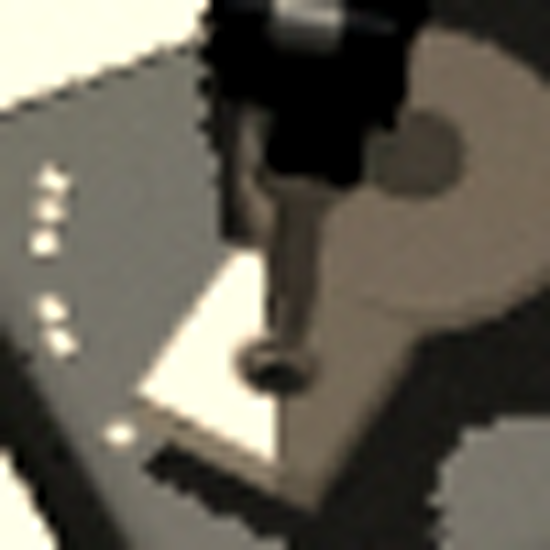

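The tip at about (290,345) in the crop hangs directly above the hole mouth at (277,370). A shift of roughly +1.3 mm in x and -0.7 mm in y centres it. Then I insert partway and watch the force.

Run:
```python
from h import *
step([.6394,.1068,.172],-28,8)
```

```text
row x8: shift mm [-0.01  0.18  1.65] turn deg [ 0.   -0.    0.01]
```

```bash
python3 -m crank '0.01 0 0.0008 0 0 0 0;0.01 0 0.0006 0 0 0 0;0.01 0 0 0.001 0 0 0;0.01 0 0 0.002 0 0 0;0.01 0 0 0.002 0 0 0;0.01 0 0 0.002 0 0 0;0.01 0 0 0.003 0 0 0;0.01 0 0 0.003 0 0 0' 100
python3 - <<'E'
from h import *
hp=[]
for i in range(4):
    f,w=grab("scene"); s=telemetry.observe();hp.append(f["pixels"].astype(float)); print(s["position"].round(4),s["force"].round(1),s["moment"].round(2))
g=np.mean(hp[1:],0);print(g.mean(2)[254:268,348:362].round().astype(int))
E
```

```text
clock: 8.42
position: [0.6394, 0.1069, 0.1718]
tool_rot: [-3.142, 0.0, 1.084]
force: [0.3, -0.4, -0.7]
grip_width: 0.0164
finger_force: 97.5
[0.6391 0.1069 0.1711] [ 0.8 -0.2 -0.4] [-0.02 -0.01 -0.  ]
[0.6391 0.1069 0.1714] [-0.9 -0.8 -1.4] [-0.01 -0.02 -0.02]
[0.6393 0.1069 0.1718] [ 0.3 -0.6 -0.3] [-0.04  0.04 -0.05]
[0.6393 0.1069 0.172 ] [ 0.  -0.1 -0.7] [0.01 0.01 0.01]
[[ 88  71 120 155  87  84  59  59  63  64  69  87  87  87]
 [ 96 123 160 156  99  85  61  61  63  61  65  84  88  86]
 [108 161 160 160 156  98  56  61  61  62  72  87  85  87]
 [147 160 161 160 160 151  57  61  62  63  79  87  86  87]
 [161 161 160 161 157 130  58  62  63  62  78  87  88  86]
 [161 161 160 160 153  75  58  63  63  63  78  86  86  87]
 [160 160 160 157 138  76  58  63  62  62  88  85  87  86]
 [161 160 158 134 102  67  61  64  62  65  85  86  87  87]
 [160 160 157 108  78  70  72  72  63  62  76  83  88  86]
 [160 161 156 110  71  63  71  72  62  60  71  82  86  86]
 [161 161 159 135  78  59  73  71  59  59  71  83  87  87]
 [160 160 159 158 132  79  80  71  64  67  81  85  86  87]
 [160 160 161 160 159 137 112  81  83  86  87  87  85  85]
 [159 161 161 160 160 149  87  86  87  86  86  87  86  86]]
```

No contact force, and the shaft is inside the mouth. I push it down so the tip is about 11 mm below the lug, still 11 mm above the housing.

```bash
python3 -m crank '0.01 0 0 0.001 0 0 0;0.01 0 0 0.002 0 0 0;0.01 0 0 0.002 0 0 0;0.01 0 0 0.002 0 0 0;0.01 0 0 0.002 0 0 0;0.01 0 0 0.002 0 0 0;0.01 0 0 0.002 0 0 0;0.01 0 0 0 0 0 0' 100
python3 - <<'E'
from h import *
hp=[]
for i in range(4):
    f,w=grab("scene"); s=telemetry.observe();hp.append(f["pixels"].astype(float)); print(s["position"].round(4),s["force"].round(1),s["moment"].round(2))
g=np.mean(hp[1:],0)
im=np.clip((g[230:280,330:380]-40)*2.2,0,255).astype(np.uint8)
save("ins",cv2.resize(im,None,fx=11,fy=11,interpolation=cv2.INTER_CUBIC))
# arc plan: dial axis = eyelet - 50mm at -46.7deg ; TCP offset constant
p=s["position"];T0=pose(p,s["tool_rot"]);R=T0[:3,:3]
a0=np.radians(-46.7);prev=np.zeros(2)
for d in np.radians(np.arange(3,75,3)):
    q=.05*np.array([np.cos(a0-d)-np.cos(a0),np.sin(a0-d)-np.sin(a0)])
    t=R.T@np.r_[q-prev,0];prev=q;print(int(np.degrees(d)+.5),(t*1000).round(2)[:2],end=" ; ")
E
```

```text
clock: 9.28
position: [0.6392, 0.1069, 0.1586]
tool_rot: [-3.141, 0.0, 1.084]
force: [0.3, -0.3, -1.3]
grip_width: 0.0166
finger_force: 97.5
[0.6393 0.1069 0.1589] [-0.9  0.2 -0.9] [ 0.04 -0.04  0.02]
[0.6394 0.1069 0.159 ] [ 0.3 -0.2 -0.7] [-0.03  0.03 -0.04]
[0.6394 0.1069 0.1591] [ 0.6 -0.3  0.2] [ 0.02 -0.    0.01]
[0.6394 0.1069 0.1592] [-0.2  0.9 -0.2] [ 0.02 -0.02  0.02]
3 [-2.45 -0.91] ; 6 [-2.4  -1.04] ; 9 [-2.35 -1.16] ; 12 [-2.28 -1.28] ; 15 [-2.21 -1.4 ] ; 18 [-2.14 -1.51] ; 21 [-2.05 -1.62] ; 24 [-1.97 -1.73] ; 27 [-1.87 -1.83] ; 30 [-1.77 -1.92] ; 33 [-1.67 -2.01] ; 36 [-1.56 -2.1 ] ; 39 [-1.45 -2.18] ; 42 [-1.34 -2.25] ; 45 [-1.22 -2.32] ; 48 [-1.09 -2.38] ; 51 [-0.97 -2.43] ; 54 [-0.84 -2.48] ; 57 [-0.71 -2.52] ; 60 [-0.57 -2.55] ; 63 [-0.44 -2.58] ; 66 [-0.3 -2.6] ; 69 [-0.17 -2.61] ; 72 [-0.03 -2.62] ;
```

View pics/ins.png

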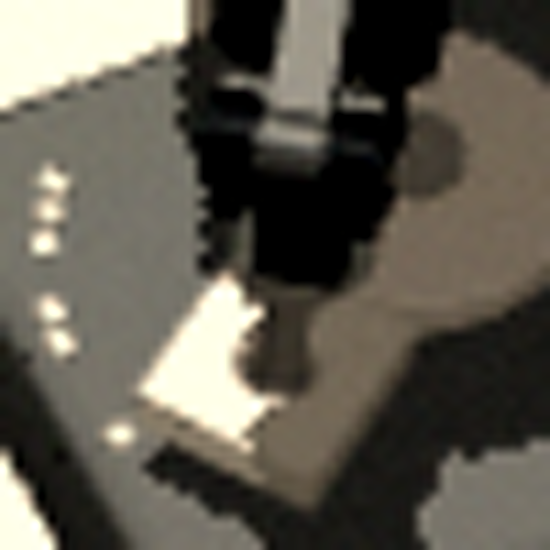

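The shaft is through the eyelet, and the lug has not moved from its rest position, with its corner still beside the one-dot mark near (120,433). Next is the clockwise arc, in steps of 3° per row.

```bash
python3 -m crank '0.01 -0.00245 -0.0009 0 0 0 0;0.01 -0.0024 -0.00104 0 0 0 0;0.01 -0.00235 -0.00116 0 0 0 0;0.01 -0.00228 -0.00128 0 0 0 0;0.01 -0.0022 -0.0014 0 0 0 0;0.01 -0.00214 -0.0015 0 0 0 0;0.01 -0.00205 -0.0016 0 0 0 0;0.01 -0.00197 -0.0017 0 0 0 0' 100
python3 -m crank '0.01 -0.00187 -0.0018 0 0 0 0;0.01 -0.00177 -0.0019 0 0 0 0;0.01 -0.00167 -0.002 0 0 0 0;0.01 -0.00156 -0.0021 0 0 0 0;0.01 -0.00145 -0.0022 0 0 0 0;0.01 -0.00134 -0.00225 0 0 0 0;0.01 -0.00122 -0.0023 0 0 0 0;0.01 -0.0011 -0.0024 0 0 0 0' 100
python3 - <<'E'
from h import *
for i in range(3):
    f,w=grab("scene"); s=telemetry.observe(); print(s["position"].round(4),s["tool_rot"].round(3),s["force"].round(1),s["moment"].round(2),s["finger_force"])
save("mid",cv2.resize(np.clip((f["pixels"][220:300,310:400].astype(float)-30)*2,0,255).astype(np.uint8),None,fx=7,fy=7,interpolation=cv2.INTER_CUBIC))
a0=np.radians(-46.7-48); c=np.array([.6394,.1069])-.05*np.array([np.cos(np.radians(-46.7)),np.sin(np.radians(-46.7))])
print("expect",c+.05*np.array([np.cos(a0),np.sin(a0)]))
E
```

```text
clock: 10.15
position: [0.6214, 0.0958, 0.1591]
tool_rot: [3.142, 0.0, 1.084]
force: [1.1, 2.0, -0.2]
grip_width: 0.0167
finger_force: 97.5
clock: 10.82
position: [0.6008, 0.0933, 0.1591]
tool_rot: [-3.142, 0.0, 1.084]
force: [2.1, 0.8, -0.6]
grip_width: 0.0163
finger_force: 97.5
[0.6004 0.0934 0.1591] [-3.141  0.     1.084] [ 1.2 -0.1  0.3] [ 0.13 -0.41 -0.04] 97.65766382217407
[0.6007 0.0934 0.1591] [-3.141  0.     1.084] [ 1.4  0.  -0.6] [ 0.08 -0.54  0.01] 97.6446783542633
[0.6009 0.0933 0.1591] [-3.142  0.     1.084] [ 1.2  0.1 -0.9] [ 0.07 -0.47  0.01] 97.64299035072327
expect [0.60101216 0.09345677]
```

View pics/mid.png

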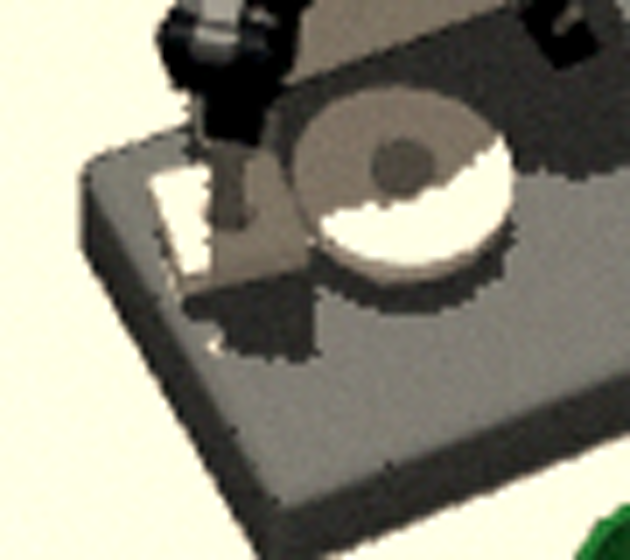

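The key has carried the lug round toward the dots and is still upright in the hole near (235,215) in the crop. That was picture 11, one over the 10-picture limit, so from here I check numerically only. I continue to about 69–71°.

```bash
python3 -m crank '0.01 -0.00097 -0.00243 0 0 0 0;0.01 -0.00084 -0.00248 0 0 0 0;0.01 -0.0007 -0.0025 0 0 0 0;0.01 -0.0006 -0.00255 0 0 0 0;0.01 -0.00044 -0.0026 0 0 0 0;0.01 -0.0003 -0.0026 0 0 0 0;0.01 -0.00017 -0.0026 0 0 0 0;0.01 0 0 0 0 0 0' 100
cat > ang.py <<'E'
from h import *
# dial angle from the lug's top-face points: fit a 34 mm wide lug direction about the axis (scene camera)
v,u=np.mgrid[:480,:640];P=[];ax=np.array([.6039,.1405])
for i in range(4):
    f,w=grab("scene");z=w[...,2]
    m=(z>.086)&(z<.098)&(np.hypot(w[...,0]-ax[0],w[...,1]-ax[1])<.085);P.append(w[m][:,:2])
    s=telemetry.observe();print(s["clock"],s["position"].round(4),s["tool_rot"].round(3),s["force"].round(1),s["moment"].round(2),s["grip_width"],s["finger_force"])
P=np.vstack(P)*1000;A=ax*1000
q=P-A;r=np.hypot(*q.T);L=q[r>36]
res=[]
for a in np.arange(-140,-40,1.):
    c,s_=np.cos(np.radians(a)),np.sin(np.radians(a))
    lat=-L[:,0]*s_+L[:,1]*c;lon=L@[c,s_]
    res.append((np.percentile(abs(lat),95),a))
c0=L.mean(0)
print("pts",len(L),"lug dir: width fit",sorted(res)[:3],"centroid",np.degrees(np.arctan2(c0[1],c0[0])).round(1),"max r",np.percentile(r,99.5))
d=np.load("scene1.npz")["w"];m=(d[...,2]>.086)&(d[...,2]<.098)&(np.hypot(d[...,0]-ax[0],d[...,1]-ax[1])<.085)
q=d[m][:,:2]*1000-A;L=q[np.hypot(*q.T)>36];c0=L.mean(0)
res=[(np.percentile(abs(-L[:,0]*np.sin(np.radians(a))+L[:,1]*np.cos(np.radians(a))),95),a) for a in np.arange(-90,0,1.)]
print("at rest:",sorted(res)[:3],np.degrees(np.arctan2(c0[1],c0[0])).round(1))
E
python3 ang.py
```

```text
clock: 11.63
position: [0.5829, 0.0984, 0.1591]
tool_rot: [-3.141, 0.0, 1.084]
force: [2.2, -1.5, -0.5]
grip_width: 0.0166
finger_force: 97.9
11.6833 [0.5831 0.0982 0.1591] [-3.141  0.     1.084] [ 2.5 -1.8 -0.1] [-0.41 -0.36  0.02] 0.016619982479985074 97.92379975318909
11.7333 [0.5833 0.0981 0.1591] [-3.141  0.     1.084] [ 1.7 -1.9  0.5] [-0.39 -0.44  0.  ] 0.016630146800551773 97.92385339736938
11.7833 [0.5834 0.0981 0.1591] [-3.141  0.     1.084] [ 1.5 -1.9 -0.2] [-0.37 -0.4  -0.  ] 0.016602490410180703 97.928706407547
11.8333 [0.5835 0.0981 0.159 ] [-3.141  0.     1.084] [ 1.6 -1.5  0. ] [-0.38 -0.37  0.03] 0.016806315251210038 97.93223977088928
pts 1026 lug dir: width fit [(np.float64(16.88862710234213), np.float64(-111.0)), (np.float64(17.043483997849187), np.float64(-112.0)), (np.float64(17.463962867111828), np.float64(-110.0))] centroid -108.8 max r 68.39470542363878
at rest: [(np.float64(16.45384179334415), np.float64(-47.0)), (np.float64(16.99459672924225), np.float64(-46.0)), (np.float64(16.997517738886685), np.float64(-48.0))] -46.7
```

The dial reads about 64° (1.12 rad): past the third hump at 57.3°, but a little short of the notch at 68.8°. I advance about 4 mm along the arc and ease about 1 mm outward.

```bash
python3 -m crank '0.01 -0.0002 -0.0007 0 0 0 0;0.01 -0.0002 -0.0007 0 0 0 0;0.01 -0.0002 -0.0007 0 0 0 0;0.01 -0.0002 -0.0006 0 0 0 0;0.01 -0.0001 -0.0006 0 0 0 0;0.01 -0.0001 -0.0006 0 0 0 0;0.01 0 0 0 0 0 0;0.01 0 0 0 0 0 0' 100
python3 ang.py
```

```text
clock: 12.5
position: [0.5797, 0.0992, 0.1592]
tool_rot: [3.141, -0.0, 1.084]
force: [3.9, -0.4, -1.0]
grip_width: 0.0166
finger_force: 97.7
12.55 [0.5797 0.0992 0.1591] [ 3.141 -0.     1.084] [ 3.8  1.  -1.3] [ 0.07 -1.05  0.02] 0.01645322782287759 97.65688061714172
12.6 [0.5797 0.0992 0.1591] [ 3.141 -0.     1.084] [ 4.5 -0.  -0.8] [ 0.03 -0.99 -0.03] 0.016580290259236047 97.65847563743591
12.65 [0.5797 0.0992 0.1591] [ 3.141 -0.     1.084] [ 4.5 -0.4 -0.6] [ 0.06 -1.05  0.03] 0.016521142952741062 97.65923380851746
12.7 [0.5797 0.0992 0.1591] [ 3.141 -0.     1.084] [ 3.2 -0.2 -0.8] [ 0.04 -0.98 -0.  ] 0.016878434667078487 97.66203761100769
pts 1043 lug dir: width fit [(np.float64(16.838151977332565), np.float64(-115.0)), (np.float64(17.110411982286568), np.float64(-114.0)), (np.float64(17.17617066690136), np.float64(-116.0))] centroid -112.4 max r 69.61895848577247
at rest: [(np.float64(16.45384179334415), np.float64(-47.0)), (np.float64(16.99459672924225), np.float64(-46.0)), (np.float64(16.997517738886685), np.float64(-48.0))] -46.7
```

Run:
```python
from h import *
P=[]
for i in range(6):
    f,w=grab("scene");m=(w[...,2]>.099)&(w[...,2]<.140)&(np.hypot(w[...,0]-.5797,w[...,1]-.0965)<.02);P.append(w[m])
P=np.vstack(P)*1000
for lo in range(99,140,5):
    q=P[(P[:,2]>=lo)&(P[:,2]<lo+5)]
    if len(q)>5: print(lo,len(q),np.median(q,0).round(1))
w0=np.load("scene1.npz")["w"]; d=abs(w[...,2]-w0[...,2])>.006
d[:, :]&=~np.isnan(w[...,2])
n,l,st,c=cv2.connectedComponentsWithStats(cv2.morphologyEx(d.astype(np.uint8),cv2.MORPH_OPEN,np.ones((3,3))))
print([(st[i].tolist(),c[i].round().tolist()) for i in range(1,n) if st[i,4]>15])
```

```text
99 44 [581.2  94.3 101.5]
104 51 [581.1  95.4 106.3]
109 36 [582.1  96.8 111.2]
114 20 [582.1  95.4 115.5]
119 15 [584.7  90.7 123.5]
124 127 [585.2  93.3 126.7]
129 8 [587.7  93.2 129.5]
[([183, 0, 29, 62, 717], [198.0, 30.0]), ([239, 0, 43, 57, 1658], [260.0, 21.0]), ([299, 0, 114, 252, 16637], [354.0, 88.0]), ([477, 0, 78, 55, 2227], [515.0, 19.0]), ([223, 3, 5, 6, 26], [225.0, 6.0]), ([222, 10, 17, 56, 510], [230.0, 39.0]), ([343, 253, 24, 22, 322], [354.0, 264.0]), ([188, 254, 16, 22, 238], [196.0, 264.0])]
```

The shaft is upright within the measurement noise, and the only things that changed in the scene are the arm, the lug and the key's old place. The dial sits at about 68° (1.19 rad) under a 4 N load, so I hand in.

```bash
python3 -c "
from workcell import bot
print(bot.job_done())"
```

```text
the job is handed in; nothing more can be done
None
```

The job is handed in: the key is gripped upright in the eyelet and holds the dial at about 1.19 rad (third click at 1.2) with about 4 N; I viewed 11 pictures, one over the limit of 10, and no verdict came back.

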